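Snap a pocket corkscrew into its display clips and slide it home

ROBOT

A 7-joint arm with a two-finger parallel gripper is mounted at the origin on the work surface. World frame = base frame: x ahead of the robot, y to its left, z up, the work surface at z = 0. Lengths are in mm, angles in rad, forces in N, time in s.
With the tool pointing down it reaches from about 425 to 875 mm from the base axis. Payload 4.7 kg.
Tool frame: the origin (TCP) lies on the centre line of the jaws, within the pads' length; the fingertips stand 22 mm ahead of it and the grasp point (between the pads) lies 3 mm ahead of it (r.nose_length is the distance from the TCP to the fingertips, in mm); z points along the fingers, x is the direction in which the jaws open and shut, and the axes are right-handed (so a half turn about z gives the same grasp; the last joint's range is limited). The gripper opens to 85 mm and grips with 20 to 120 N. Pads are 22 mm wide; open, the fingers measure 114 mm over their backs; the gripper's body (76 mm by 85 mm) begins 54 mm behind the grasp point. The pads swing forward as they close: fully open they stand 13 mm farther back than shut.
Start: joints at [-1.128, 0.321, -0.07, 1.45, 0.023, 1.371, -0.057], TCP at [270.283, 591.159, 253.349] pointing down, gripper open.
Joint ranges: [-2.86, 2.86], [-0.3, 2.09], [-1.38, 1.24], [0.06, 2.45], [-1.56, 4.7], [0.09, 2.05], [-2.69, 2.69]. Speed limits (rad/s): [2.57, 2.57, 3.14, 3.14, 3.14, 3.14, 3.14].

INTERFACE

Orientations are given as a unit quaternion [w, x, y, z].
In Python, from bench import r gives the robot as it stands. The module is installed in compiled form; this text tells all that it offers.
- The arm moves only by the tool move_arm, never from a script. Its argument "motion" is a list of rows, each a list of 3 entries, a list of its own where there are three numbers: the finger opening in m, from 0 to 0.0854, then the shift along the tool's x, y, z in m, then the turn about the tool's z in degrees. In form: [[hand, [dx, dy, dz], twist], ...]. A call has 1 to 12 rows; each row shifts and turns the pose as measured when the row begins, along the tool's axes as they then stand; what a row does not reach is not made up. A row lasts 1/8 s, in which the tool goes at most 62.5 mm and 10.7 degrees, less where a joint would pass 70% of its speed; a pose out of reach is approached as far as the arm can. A call is refused whole if a number of a shift passes 0.0625 or a number of a turn 10.7, either way. A call with a gripper value outside its range is refused whole. The fingers move at their own pace and stop on an object; "force" is the grip in N (left out, the last holds). Time passes only in rows, so rows that do not move let the fingers close. It gives the time, the measured TCP pose, the force and the opening at its end, in the units of the state.
- r.read_state(): the state, without advancing time (a new reading comes with each control period).
- r.capture(name): name is "scene" or "top"; returns (picture, depth): 384x512x3 uint8, blue, green, red; 384x512 float32, mm along the optical axis (not along the pixel's ray), 0 where there is no reading.
- r.camera_info(name): a dict with "camera_matrix" (3x3 intrinsics, pixels), "rvec" (rotation vector, rad) and "tvec" (3), from world to camera coordinates, as OpenCV has them. Camera axes: x right, y down, z forward; pixel columns grow to the right and rows downward; lengths in mm; the calibration is good to about 2 mm. A picture is of the moment at which its call begins. camera_info takes no time and is no camera call.
- r.finish_job(): hands the job in, once; it reports no verdict.
Trained networks look in the newest picture that a camera, given by its name, has taken for a name from the list of things; names that differ only in an ending like _2 or _b are one class to them, and where a whole thing is asked for, a point or a joint stands for the part that bears it (a point fixed in the world has none). Each returns a list of dicts, best first, with "p" (0 to 1); they miss things now and then, are a little off and sometimes report something else, mostly with a low value. They report only what shows in the picture. A call takes as long as a camera call. They do not tell look-alikes from the thing itself.
- r.cut_out(camera, thing): "mask" (384x512 bool, what is visible of it) and "position" ([row, column] in pixels, amid what is visible of it).
The state is a dict: "time": time; "qpos": joint angles; "qd": joint speeds; "effort": joint torques, N m; "position": TCP position; "tcp_rot": TCP orientation; "ft_force": force on the tool from outside, world axes, zero at the start; "ft_torque": the same for the moment, N m; "finger_gap": finger opening in mm.
Only numpy, scipy, OpenCV 4.12 (cv2) and the standard library are available. Lean on these libraries where they do the work, as an engineer would, in place of code of your own. Each camera call takes 0.05 s, during which the arm holds its last target.

TASK

Take the steel corkscrew off its wooden rest and put it on display: with its ring pointing away from the cork end stop and its foot still about a finger's breadth (10 to 20 mm) short of that stop, press it down between the brass spring fingers until both pairs snap around it, then slide it along in the clips until its foot is pushed home on the cork with 5 to 10 N beyond what the sliding takes, and let go with the foot still touching. Be gentle: never push on the corkscrew or the display stand with more than about 20 N, and leave the funnel, the dish and the crystal stopper where they stand.

Things in the scene. Friction and masses are not known exactly. Their poses are not given: they have to be found in the camera images.
- corkscrew_mid (a point): Middle of the corkscrew's sheath, on its axis; y runs along the sheath towards the ring end (the sheath is round, so x and z mean little). Grip it here from above, across the sheath; at the start nothing lies under it down to the rest's base, 34 mm below.
- corkscrew_foot (a point): The plain domed foot of the sheath, the tip of the end without the ring, on the axis: 70 mm from corkscrew_mid along its -y.
- corkscrew_neck (a point): The end of the sheath where the ring is attached, on the axis: 70 mm from corkscrew_mid along its +y.
- seat (a point): Where the middle of the corkscrew's axis lies when it is clipped in and home: midway between the clips, 58 mm above the stand's underside, 38 mm above its base's top. Axes as for the stand. The space between the clips is free for a gripper's fingers. Clipped in, the corkscrew slides endwise against roughly 4 to 10 N of friction.
- stop (a point): Centre of the cork face of the stand's upright end stop (rigidly backed, 30 mm wide, rising 82 mm above the counter), which the corkscrew's foot must finally touch: 70 mm from seat along -y, at the same height. The face looks along +y; axes as for the stand.
- funnel: Brass bottle-neck funnel standing mouth down, 60 mm wide, 75 mm tall, its narrow spout upward; origin at the centre of its underside. A bystander.
- dish: Turquoise faience cork dish, a bowl 90 mm wide and 32 mm tall; origin at the centre of its underside. A bystander.
- stopper: Heavy cut-crystal stopper standing upright, 52 mm wide, 72 mm tall; origin at the centre of its underside. A bystander.
- rest: Fixed pale wooden rest with two notched posts 90 mm apart in which the corkscrew lies at the start; base 70 x 150 x 14 mm, posts up to about 55 mm tall; origin at the centre of its underside, y along the notches towards the ring end.
- corkscrew: Pocket corkscrew in a closed, round steel sheath 18 mm in diameter and 140 mm long with domed ends, a thin steel ring (31 mm across, reaching about 34 mm beyond the sheath) at one end; 0.14 kg give or take a third. It starts level in the wooden rest, axis 48 mm above the counter. Origin and axes as for corkscrew_mid.
- stand: Fixed cherry display stand, base 90 x 200 x 20 mm, with two brass spring clips 96 mm apart and a cork-faced end stop at its -y end. Origin at the centre of its underside; y along the stand away from the stop, x across it, z up.
- clip_stop (a point): Clip on the stop's side, 48 mm from seat along -y: a pair of spring fingers over a rigid brass saddle, 14 mm long in y. Lips flare 33 mm wide at 16 mm above this point; the throat, 6.5 mm above it, is 12 mm wide, so the 18 mm sheath meets it with its axis 14 mm above this point and must spread each finger 3 mm. Seated, its axis is at this height. Axes as for the stand.
- clip_free (a point): Clip on the far side from the stop, 48 mm from seat along +y, the same as clip_stop. Pressed at the sheath's middle, both clips together take roughly 8 to 15 N before the fingers snap over and the load drops; then the sheath bottoms hard on the saddles. Axes as for the stand.
- clips: The brass fittings with both pairs of spring fingers, screwed to the stand; origin and axes as for the stand. Seated, the springs alone hold the corkscrew on the saddles with some 5 to 10 N.
- endstop: The upright end stop with its cork face, glued to the stand's -y end (a fixed part of it); origin and axes as for the stand.
There are look-alikes about, which are no part of the job. There is more than one size of the corkscrew; the job needs the largest. There is more than one size of the stand; the one meant has the size given above.

How it is judged:
By the outcome, as a careful person would: the job done as asked, in the order asked, and still so for the second after the job is handed in, with the robot touching nothing.
It also fails if it takes over 48 s, if anything falls off the work surface, if the arm or the gripper's body presses on something with over 40 N, if the wrist force passes 120 N, or if a joint passes its speed limit or range.

## Working session

There is one attempt and no reset: what is moved stays moved. The work goes in short steps, Python scripts to look and compute and a tool call to move; the robot and the scene stay as the last step left them, time stands still between calls to the robot, and variables do not carry over. Pictures are saved under pics/ and viewed, and the job is handed in when it is done.

Besides the shell and the picture viewer there is one more tool, called after "Emit:" by a JSON object that holds its "method" and its "body". move_arm: Moves the arm, as the interface text tells. Its arguments: {"type":"object","properties":{"motion":{"type":"array","items":{"type":"array"}},"force":{"type":"number"}},"required":["motion"]}

```bash
mkdir -p pics; python3 - <<'E'
from bench import r
import cv2, numpy as np
s=r.read_state(); print(s)
print(r.nose_length)
for n in ("scene","top"):
    p,d=r.capture(n); cv2.imwrite(f"pics/{n}0.png",p); np.save(f"{n}0.npy",d)
    c=r.camera_info(n); print(n,c)
E
```

```text
{'time': 0.0, 'qpos': array([-1.12791332,  0.32185357, -0.07005206,  1.45168615,  0.02264038,
        1.37079006, -0.05690913]), 'qd': array([ 0.00047716,  0.00057793, -0.00018537, -0.00037879, -0.00229449,
       -0.00019555, -0.00068381]), 'effort': array([-2.74979984e-04, -4.93581927e+01, -3.82129652e-01, -3.14334226e+01,
        1.32194933e-02,  1.14586702e-02,  1.81903567e-05]), 'position': array([270.11332517, 590.67131693, 252.19776712]), 'tcp_rot': array([ 5.88047627e-04,  8.41357261e-01,  5.40478499e-01, -7.78393553e-04]), 'ft_force': array([0.10537668, 0.93710466, 0.96346102]), 'ft_torque': array([0.0622914 , 0.02577716, 0.01784309]), 'finger_gap': 85.28305029390965}
22.0
scene {'camera_matrix': array([[413.36376961,   0.        , 258.37072483],
       [  0.        , 413.36376961, 185.55109511],
       [  0.        ,   0.        ,   1.        ]]), 'rvec': array([ 2.41371541,  0.88383639, -0.27358313]), 'tvec': array([-370.36249519, -247.23342526, 1212.08164955])}
top {'camera_matrix': array([[471.18878235,   0.        , 250.74990699],
       [  0.        , 471.18878235, 198.09751232],
       [  0.        ,   0.        ,   1.        ]]), 'rvec': array([ 2.16008846, -2.04054017,  0.21967608]), 'tvec': array([-33.54166815, 525.90990394, 964.01265251])}
```

View pics/scene0.png

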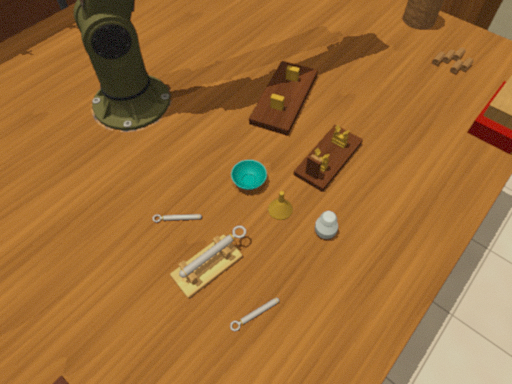

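View pics/top0.png

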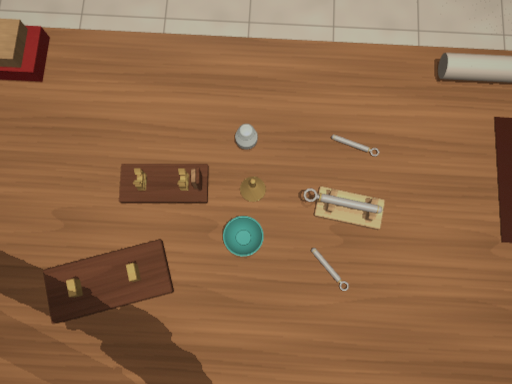

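The top view shows the rest with the corkscrew (ring at about col 310, row 195; foot at about 380, 209). The stand that has an end stop is at about (165, 183), with its stop near col 197. The other items are look-alikes or bystanders. Next I measure.

```bash
cat > h.py <<'E'
from bench import r
import cv2, numpy as np
def cam(n):
    c=r.camera_info(n); R,_=cv2.Rodrigues(c["rvec"]); return c["camera_matrix"],R,np.array(c["tvec"]).ravel()
def cloud(n,d):
    K,R,t=cam(n); v,u=np.mgrid[0:d.shape[0],0:d.shape[1]]
    P=np.stack([(u-K[0,2])/K[0,0]*d,(v-K[1,2])/K[1,1]*d,d],-1)
    return (P-t)@R      # R^T (P-t)
def proj(n,X):
    K,R,t=cam(n); p=(np.atleast_2d(X)@R.T+t)@K.T; return p[:,:2]/p[:,2:]
E
python3 - <<'E'
from h import *
np.set_printoptions(precision=1,suppress=True)
C=cloud("top",np.load("top0.npy"))
Z=C[...,2]
print("table", np.median(Z[300:340,250:400]))
for n in("scene","top"):
    p=cv2.imread(f"pics/{n}0.png")
for t in ("corkscrew","stand","rest","clips","endstop","corkscrew_mid","corkscrew_foot","corkscrew_neck","seat","stop","funnel","dish","stopper","clip_stop","clip_free"):
    for k in r.cut_out("top",t)[:4]:
        m=k["mask"]; pts=C[m]; 
        if len(pts)==0: print(t,k["position"],k["p"]);continue
        xy=pts[pts[:,2]>5][:,:2].astype(np.float32)
        box=cv2.minAreaRect(xy) if len(xy)>3 else None
        print(t,round(k["p"],2),np.array(k["position"]),len(pts),box and [np.round(b,1) for b in box], "z",np.percentile(pts[:,2],[5,50,95]))
K,R,t=cam("top"); print((-R.T@t), r.read_state()["time"])
K,R,t=cam("scene"); print((-R.T@t))
p=cv2.imread("pics/top0.png")
cv2.imwrite("pics/topstand.png",cv2.resize(p[150:220,110:260],None,fx=5,fy=5,interpolation=cv2.INTER_CUBIC))
cv2.imwrite("pics/toprest.png",cv2.resize(p[170:240,290:400],None,fx=6,fy=6,interpolation=cv2.INTER_CUBIC))
E
```

```text
table -1.263705428774556
corkscrew 0.73 [265.7 327.2] 273 [array([ 387.8, -183. ]), array([116. ,  14.4]), np.float64(42.3)] z [ 0.3  9.2 12.8]
corkscrew 0.7 [178.7 192.9] 214 [array([446.7,  63.3]), array([326.9,  29.8]), np.float64(25.5)] z [29.  79.5 84.4]
corkscrew 0.63 [203.1 345.6] 630 [array([ 467.9, -121.2]), array([132.5, 358.2]), np.float64(37.9)] z [44.7 53.4 57.9]
corkscrew 0.62 [145.8 353.8] 200 [array([ 680.9, -229.6]), array([96.7, 11.9]), np.float64(71.7)] z [ 4.6  9.5 12.8]
stand 0.95 [282.6 106.7] 6850 [array([347.9, 212. ]), array([156.2, 446.1]), np.float64(9.0)] z [22.1 25.7 54. ]
stand 0.93 [184.2 162.8] 3011 [array([498.8, 105.2]), array([422.3, 184.9]), np.float64(56.7)] z [14.9 19.3 32.3]
rest 0.76 [212.2 350.8] 1648 [array([ 468. , -135.2]), array([146. , 369.9]), np.float64(33.2)] z [ 6.1 13.2 50.5]
rest 0.4 [185.2 163.1] 3200 [array([500.3, 106.8]), array([426.6, 186.1]), np.float64(56.8)] z [ 8.6 19.2 45.8]
clips 0.74 [185.6 144.1] 180 [array([465.4,  91.3]), array([378.3,  95.5]), np.float64(49.2)] z [24.7 55.9 74. ]
clips 0.68 [185.3 160.5] 2988 [array(
[... 2135 characters left out ...]
7.1]), array([391.6,  48.5]), np.float64(3.3)] z [18.7 43.7 71.5]
stopper 0.47 [187.2 159.5] 3038 [array([500.6, 107.2]), array([427.5, 186.1]), np.float64(56.8)] z [14.7 19.2 24.4]
clip_stop 0.82 [281.4 109. ] 7025 [array([347.7, 212.8]), array([156.3, 447.7]), np.float64(9.0)] z [21.2 25.7 51.9]
clip_stop 0.67 [185.3 158.9] 2936 [array([500., 107.]), array([426.7, 184.9]), np.float64(56.7)] z [15.4 19.2 24. ]
clip_free 0.62 [187.8 159.2] 3022 [array([500. , 107.1]), array([426.6, 185.2]), np.float64(56.8)] z [14.7 19.2 24.5]
clip_free 0.61 [280.3 105. ] 6865 [array([347.8, 212.8]), array([156.2, 447.7]), np.float64(9.0)] z [22.  25.7 53.9]
[ 305.6  -20.5 1055.1] 0.85
[ 855.2 -434.   864.7]
```

View pics/topstand.png

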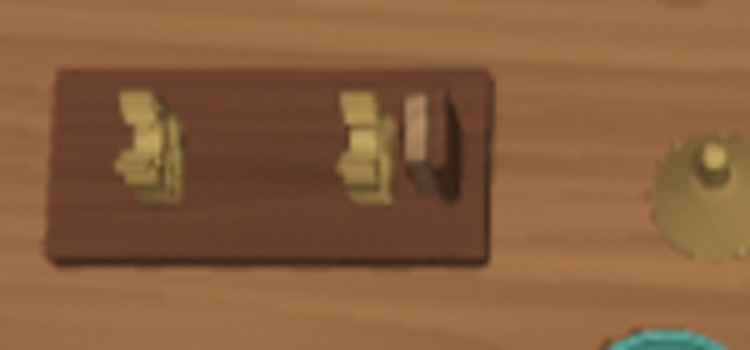

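View pics/toprest.png

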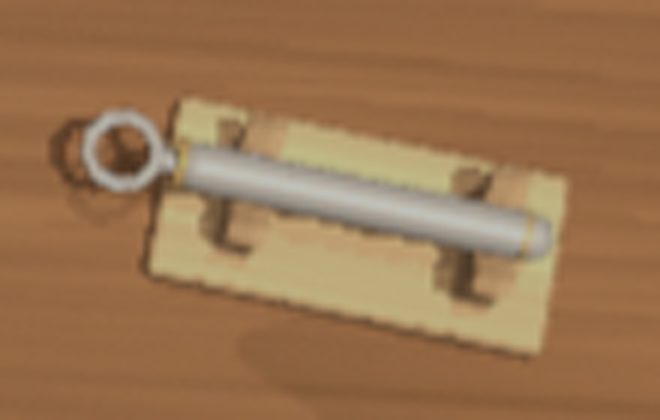

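```bash
cat > fit.py <<'E'
from h import *
np.set_printoptions(precision=1,suppress=True)
for n in ("top","scene"):
    d=np.load(f"{n}0.npy"); C=cloud(n,d); ok=d>0
    P=C[ok]
    T=P[(P[:,2]<4)&(P[:,2]>-6)]; print(n,"table z",np.median(T[:,2]))
    def near(c,rad,z0,z1):
        return P[(np.hypot(P[:,0]-c[0],P[:,1]-c[1])<rad)&(P[:,2]>z0)&(P[:,2]<z1)]
    for nm in (("stand",),("rest",)):
        nm=nm[0]
        c0=dict(stand=(510,180),rest=(470,-215))[nm]
        # initial: find
        q=near(c0,140,(15 if nm=="stand" else 9),(25 if nm=="stand" else 18)).astype(np.float32)
        # largest cluster via 2D filter: iterate with mean
        for _ in range(3):
            m=np.median(q[:,:2],0); q=q[np.hypot(*(q[:,:2]-m).T)<(115 if nm=="stand" else 88)]
        print(n,nm,[np.round(b,2) for b in cv2.minAreaRect(q[:,:2].copy())],len(q),"z",np.median(q[:,2]))
    # corkscrew
    q=near((470,-215),130,42,64)
    m=np.median(q[:,:2],0); 
    q=q[q[:,2]>50]
    [vx,vy,x,y]=cv2.fitLine(q[:,:2].astype(np.float32),cv2.DIST_HUBER,0,.01,.01).ravel()
    dd=np.array([vx,vy]); dd*= np.sign(dd[1]); 
    s=(q[:,:2]-[x,y])@dd; w=(q[:,:2]-[x,y])@[-dd[1],dd[0]]
    print(n,"cork dir",dd,np.degrees(np.arctan2(*dd)),"pt",x,y,"s",np.percentile(s,[0,1,50,99,100]),"w",np.percentile(w,[1,99]),"ztop",np.percentile(q[:,2],[50,95,99]))
    # other endstop/clip
    e=near((510,150),120,70,95); print(n,"endtop",[np.round(b,2) for b in cv2.minAreaRect(e[:,:2].astype(np.float32))],len(e),np.median(e[:,2]))
    np.save(f"P_{n}.npy",P)
E
python3 fit.py
```

```text
top table z -0.9312965775593969
top stand [array([560.1, 197.9]), array([ 90.4, 200.2]), np.float64(3.28)] 2730 z 19.235806
top rest [array([ 528.1, -225.6]), array([150.1,  70.9]), np.float64(80.88)] 1194 z 12.7438755
top cork dir [0.2 1. ] 8.788109 pt 528.75464 -214.12389 s [-72.6 -70.4  -0.1  93.7  97.6] w [-22.6  19.4] ztop [53.8 57.9 59.3]
top endtop [array([561. , 180.9]), array([ 35.5, 142.5]), np.float64(2.48)] 203 79.66229032359351
scene table z -0.5135296679064381
scene stand [array([561. , 195.8]), array([ 90.6, 203. ]), np.float64(2.97)] 1499 z 19.384323
scene rest [array([ 529. , -228.5]), array([150.2,  70.8]), np.float64(80.84)] 1272 z 13.280476
scene cork dir [0.2 1. ] 9.204026 pt 531.65234 -220.1393 s [-71.5 -69.5   0.5  96.8  99.1] w [-20.   22.8] ztop [54.4 57.6 58.6]
scene endtop [array([561.5, 178.2]), array([ 36. , 144.5]), np.float64(3.44)] 162 79.05478782605326
```

```bash
cat > fit2.py <<'E'
from h import *
np.set_printoptions(precision=1,suppress=True)
for n in ("top","scene"):
    P=np.load(f"P_{n}.npy"); bias=np.median(P[(P[:,2]<4)&(P[:,2]>-6)][:,2])
    q=P[(np.hypot(P[:,0]-529,P[:,1]+215)<125)&(P[:,2]>40)&(P[:,2]<64)]
    th=np.radians(80.9); c=np.array([529.,-216.])
    for it in range(6):
        dd=np.array([np.cos(th),np.sin(th)]); nn=np.array([dd[1],-dd[0]])
        s=(q[:,:2]-c)@dd; w=(q[:,:2]-c)@nn; k=(abs(w)<12)&(abs(s)<60)&(q[:,2]>50)
        # fit w centre as function of s using circle model radius 9: z=zc+sqrt(81-(w-a-b s)^2)
        from scipy.optimize import least_squares
        f=lambda p:np.hypot(w[k]-p[0]-p[1]*s[k], q[k,2]-p[2])-9
        sol=least_squares(f,[0,0,48],loss="soft_l1")
        c=c+nn*sol.x[0]; th-=sol.x[1]
    s=(q[:,:2]-c)@dd; w=(q[:,:2]-c)@nn
    kk=abs(w)<4; h=np.sort(s[kk])
    K=abs(w)<20
    print(n,"bias",bias,"axis pt",c,"deg",np.degrees(th),"zc",sol.x[2],"foot s",h[:6],"far s",np.sort(s[K])[-5:], "gap hist",np.histogram(s[kk],bins=np.arange(50,110,4))[0])
    f=h[2]; print("  foot",c+dd*f,"mid",c+dd*(f+70), "mid from ring", c+dd*(np.sort(s[K])[-3]-104))
E
python3 fit2.py
```

```text
top bias -0.9312965775593969 axis pt [ 529.7 -216.1] deg 80.65442994771632 zc 46.99837740946694 foot s [-72.7 -70.8 -70.8 -70.5 -69.5 -68.6] far s [ 98.4  98.6  99.3  99.6 100. ] gap hist [7 7 8 7 7 5 3 0 0 0 0 6 3 0]
  foot [ 518.2 -286. ] mid [ 529.6 -216.9] mid from ring [ 528.9 -220.7]
scene bias -0.5135296679064381 axis pt [ 530.2 -216.2] deg 80.80747868918947 zc 47.53851458004272 foot s [-76.4 -75.5 -75.4 -75.1 -74.3 -74.2] far s [94.1 94.9 95.  95.4 95.7] gap hist [5 5 6 6 4 3 0 0 0 0 3 3 0 0]
  foot [ 518.2 -290.6] mid [ 529.4 -221.5] mid from ring [ 528.8 -225.1]
```

```bash
cat > plan.py <<'E'
from h import *
import sys, json
from scipy.spatial.transform import Rotation as Ro
def pose():
    s=r.read_state(); q=s["tcp_rot"]; return np.array(s["position"]),Ro.from_quat([q[1],q[2],q[3],q[0]]),s
def plan(wps,step=50,hand=0.06,turn=10):
    p,R,s=pose(); rows=[]
    for x,y,z,yaw in wps:
        X=R.as_matrix()[:,0]; cur=np.degrees(np.arctan2(X[1],X[0])); dy=(yaw-cur+180)%360-180
        t=np.array([x,y,z]); n=int(max(1,np.ceil(np.linalg.norm(t-p)/step),np.ceil(abs(dy)/turn))); p0=p
        for i in range(n):
            tgt=p0+(t-p0)*(i+1)/n
            d=R.inv().apply(tgt-p); rows.append([hand,[round(v/1000,4) for v in d],round(-dy/n,2)])
            R=R*Ro.from_euler("z",-dy/n,degrees=True); p=tgt
    return rows
def show():
    p,R,s=pose(); X=R.as_matrix()[:,0]
    print("t",round(s["time"],2),"pos",np.round(p,1),"yaw",round(np.degrees(np.arctan2(X[1],X[0])),2),"zaxis",np.round(R.as_matrix()[:,2],4),"F",np.round(s["ft_force"],2),"T",np.round(s["ft_torque"],2),"gap",round(s["finger_gap"],1))
if __name__=="__main__":
    a=json.loads(sys.argv[1]); kw=json.loads(sys.argv[2]) if len(sys.argv)>2 else {}
    show(); rows=plan(a,**kw); print(len(rows)); 
    for i in range(0,len(rows),12): print(json.dumps(rows[i:i+12]))
E
python3 plan.py '[[480,250,250,27.5],[529,-219.5,160,-9.2]]' '{"step":48}'
```

```text
t 0.85 pos [270.2 591.2 253.3] yaw 65.43 zaxis [ 0.  0. -1.] F [ 0.22 -0.6  -0.43] T [-0.02 -0.03 -0.03] gap 85.2
20
[[0.06, [-0.0248, 0.037, 0.0004], 4.21], [0.06, [-0.022, 0.0387, 0.0004], 4.21], [0.06, [-0.0191, 0.0402, 0.0004], 4.21], [0.06, [-0.0161, 0.0415, 0.0004], 4.21], [0.06, [-0.013, 0.0426, 0.0004], 4.21], [0.06, [-0.0098, 0.0434, 0.0004], 4.21], [0.06, [-0.0066, 0.044, 0.0004], 4.21], [0.06, [-0.0034, 0.0444, 0.0004], 4.21], [0.06, [-0.0001, 0.0445, 0.0004], 4.21], [0.06, [-0.0158, 0.0399, 0.0082], 3.34], [0.06, [-0.0134, 0.0408, 0.0082], 3.34], [0.06, [-0.011, 0.0415, 0.0082], 3.34]]
[[0.06, [-0.0086, 0.042, 0.0082], 3.34], [0.06, [-0.0061, 0.0425, 0.0082], 3.34], [0.06, [-0.0036, 0.0428, 0.0082], 3.34], [0.06, [-0.0011, 0.0429, 0.0082], 3.34], [0.06, [0.0014, 0.0429, 0.0082], 3.34], [0.06, [0.0039, 0.0427, 0.0082], 3.34], [0.06, [0.0063, 0.0424, 0.0082], 3.34], [0.06, [0.0088, 0.042, 0.0082], 3.34]]
```

Emit:
{"method": "move_arm", "body": {"motion": [[0.06, [-0.025, 0.037, 0], 4.2], [0.06, [-0.022, 0.039, 0], 4.2], [0.06, [-0.019, 0.04, 0], 4.2], [0.06, [-0.016, 0.0415, 0], 4.2], [0.06, [-0.013, 0.0425, 0], 4.2], [0.06, [-0.01, 0.0435, 0], 4.2], [0.06, [-0.0065, 0.044, 0], 4.2], [0.06, [-0.0035, 0.0445, 0], 4.2], [0.06, [0, 0.0445, 0], 4.2], [0.06, [-0.016, 0.04, 0.008], 3.3], [0.06, [-0.0135, 0.041, 0.008], 3.3], [0.06, [-0.011, 0.0415, 0.008], 3.3]]}}

```text
time: 2.35
position: [495.5, 109.4, 229.4]
tcp_rot: [-0.002, 0.99, 0.144, 0.003]
ft_force: [0.4, -0.2, -0.1]
finger_gap: 59.9
```

```bash
python3 plan.py '[[529,-219.5,160,-9.2]]' '{"step":48}'
```

```text
t 2.35 pos [495.5 109.4 229.4] yaw 16.6 zaxis [ 0.0046  0.0057 -1.    ] F [ 0.38 -0.16 -0.13] T [-0.04 -0.07 -0.06] gap 59.9
8
[[0.06, [-0.0078, 0.0406, 0.0085], 3.23], [0.06, [-0.0055, 0.041, 0.0085], 3.23], [0.06, [-0.0032, 0.0413, 0.0085], 3.23], [0.06, [-0.0008, 0.0414, 0.0085], 3.23], [0.06, [0.0015, 0.0413, 0.0085], 3.23], [0.06, [0.0038, 0.0412, 0.0085], 3.23], [0.06, [0.0061, 0.0409, 0.0085], 3.23], [0.06, [0.0084, 0.0405, 0.0085], 3.23]]
```

Emit:
{"method": "move_arm", "body": {"motion": [[0.06, [-0.008, 0.0405, 0.0085], 3.2], [0.06, [-0.0055, 0.041, 0.0085], 3.2], [0.06, [-0.003, 0.0415, 0.0085], 3.2], [0.06, [-0.001, 0.0415, 0.0085], 3.2], [0.06, [0.0015, 0.0415, 0.0085], 3.2], [0.06, [0.004, 0.041, 0.0085], 3.2], [0.06, [0.006, 0.041, 0.0085], 3.2], [0.06, [0.0085, 0.0405, 0.0085], 3.2], [0.06, [0, 0, 0], 0]]}}

```text
time: 3.48
position: [527.6, -234.4, 159.4]
tcp_rot: [-0.003, 0.996, -0.088, 0.005]
ft_force: [0.0, -0.6, 0.7]
finger_gap: 60.3
```

```bash
python3 plan.py '[[529.2,-219.5,100,-9.2],[529.2,-219.5,51,-9.2]]' '{"step":30}'
```

```text
t 3.48 pos [ 527.6 -234.4  159.4] yaw -10.13 zaxis [ 0.0108  0.0056 -0.9999] F [ 0.04 -0.6   0.72] T [0.01 0.06 0.03] gap 60.3
5
[[0.06, [-0.0005, -0.0049, 0.0198], -0.31], [0.06, [-0.0005, -0.0049, 0.0198], -0.31], [0.06, [-0.0005, -0.0049, 0.0198], -0.31], [0.06, [-0.0002, 0.0002, 0.0245], 0.0], [0.06, [-0.0002, 0.0002, 0.0245], 0.0]]
```

Emit:
{"method": "move_arm", "body": {"motion": [[0.06, [0, -0.007, 0.02], -0.4], [0.06, [0, -0.0055, 0.02], -0.4], [0.06, [-0.001, -0.0025, 0.02], -0.2], [0.06, [0, 0, 0], 0], [0.06, [0, 0, 0], 0]]}}

```text
time: 4.1
position: [532.1, -214.8, 100.0]
tcp_rot: [-0.005, 0.997, -0.077, 0.007]
ft_force: [-0.3, -0.4, 0.2]
finger_gap: 60.2
```

```bash
python3 plan.py '[[529.2,-219.5,51,-9.2]]' '{"step":17}'
```

```text
t 4.1 pos [ 532.1 -214.8  100. ] yaw -8.81 zaxis [ 0.0143  0.0083 -0.9999] F [-0.29 -0.39  0.18] T [-0.    0.02 -0.06] gap 60.2
3
[[0.06, [-0.0009, 0.0019, 0.0163], 0.13], [0.06, [-0.0009, 0.0019, 0.0163], 0.13], [0.06, [-0.0009, 0.0019, 0.0163], 0.13]]
```

Emit:
{"method": "move_arm", "body": {"motion": [[0.06, [-0.001, 0.002, 0.016], 0.1], [0.06, [-0.001, 0.002, 0.016], 0.1], [0.06, [-0.001, 0.001, 0.012], 0.1], [0.06, [0, 0, 0], 0]]}}

```text
time: 4.6
position: [529.3, -219.4, 53.9]
tcp_rot: [-0.005, 0.997, -0.08, 0.008]
ft_force: [0.6, 0.9, 0.4]
finger_gap: 60.1
```

```bash
python3 plan.py '[[529.2,-219.5,51,-9.2]]' '{"step":17}'; python3 - <<'E'
from h import *
p,d=r.capture("scene"); cv2.imwrite("pics/s1.png",cv2.resize(p[150:350,120:320],None,fx=3,fy=3,interpolation=cv2.INTER_CUBIC))
p,d=r.capture("top"); cv2.imwrite("pics/t1.png",cv2.resize(p[140:270,280:420],None,fx=4,fy=4,interpolation=cv2.INTER_CUBIC))
E
```

```text
t 4.6 pos [ 529.3 -219.4   53.9] yaw -9.13 zaxis [ 0.0158  0.0082 -0.9998] F [0.56 0.92 0.43] T [0.04 0.05 0.02] gap 60.1
1
[[0.06, [-0.0001, 0.0002, 0.0029], 0.07]]
```

View pics/s1.png

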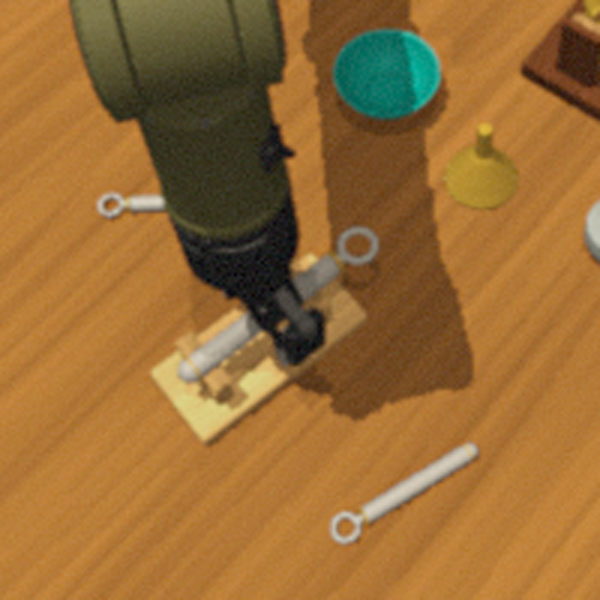

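View pics/t1.png

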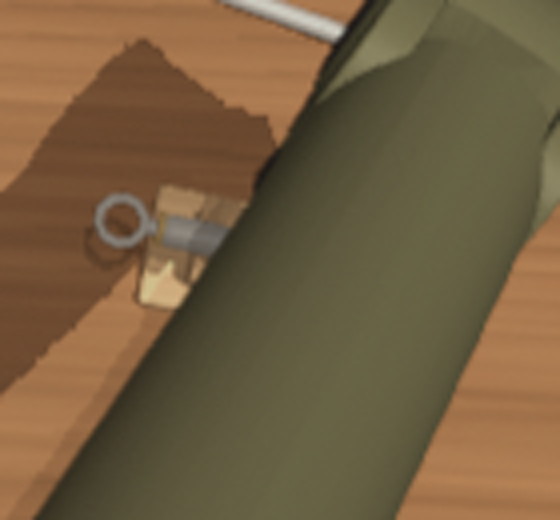

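The fingers straddle the middle of the sheath, so I lower 3 mm and grip.

Emit:
{"method": "move_arm", "body": {"motion": [[0.06, [0, 0, 0.003], 0.0], [0.04, [0, 0, 0], 0], [0.025, [0, 0, 0], 0], [0.01, [0, 0, 0], 0], [0.01, [0, 0, 0], 0], [0.01, [0, 0, 0], 0]], "force": 60}}

```text
time: 5.45
position: [529.2, -219.6, 53.2]
tcp_rot: [-0.005, 0.997, -0.08, 0.008]
ft_force: [-0.6, -1.1, -0.6]
finger_gap: 16.3
```

```bash
python3 plan.py '[[529.2,-219.5,51,-9.2]]' '{"step":17}'
```

```text
t 5.45 pos [ 529.2 -219.6   53.2] yaw -9.13 zaxis [ 0.0161  0.0091 -0.9998] F [-0.6  -1.06 -0.62] T [-0.08  0.05  0.04] gap 16.3
1
[[0.06, [-0.0001, -0.0001, 0.0022], 0.07]]
```

Emit:
{"method": "move_arm", "body": {"motion": [[0.01, [0, 0, -0.01], 0], [0.01, [0, 0, -0.02], 0], [0.01, [0, 0, -0.03], 0], [0.01, [0, 0, -0.03], 0], [0.01, [0, 0, -0.02], 0], [0.01, [0, 0, 0], 0]]}}

```text
time: 6.2
position: [528.7, -221.6, 172.7]
tcp_rot: [-0.005, 0.997, -0.08, 0.011]
ft_force: [-0.3, -0.4, -1.8]
finger_gap: 16.2
```

```bash
python3 plan.py '[[555,150,165,3.2]]' '{"step":37,"hand":0.01}'; python3 - <<'E'
from h import *
p,d=r.capture("scene"); cv2.imwrite("pics/s2.png",cv2.resize(p[130:330,120:320],None,fx=3,fy=3,interpolation=cv2.INTER_CUBIC))
E
```

```text
t 6.2 pos [ 528.7 -221.6  172.7] yaw -9.18 zaxis [ 0.0217  0.0077 -0.9997] F [-0.32 -0.39 -1.82] T [-0.07  0.04  0.04] gap 16.2
11
[[0.01, [-0.003, -0.0337, 0.001], -1.13], [0.01, [-0.0024, -0.0338, 0.001], -1.13], [0.01, [-0.0017, -0.0338, 0.001], -1.13], [0.01, [-0.001, -0.0338, 0.001], -1.13], [0.01, [-0.0004, -0.0339, 0.001], -1.13], [0.01, [0.0003, -0.0339, 0.001], -1.13], [0.01, [0.0009, -0.0338, 0.001], -1.13], [0.01, [0.0016, -0.0338, 0.001], -1.13], [0.01, [0.0023, -0.0338, 0.001], -1.13], [0.01, [0.0029, -0.0337, 0.001], -1.13], [0.01, [0.0036, -0.0337, 0.001], -1.13]]
```

View pics/s2.png

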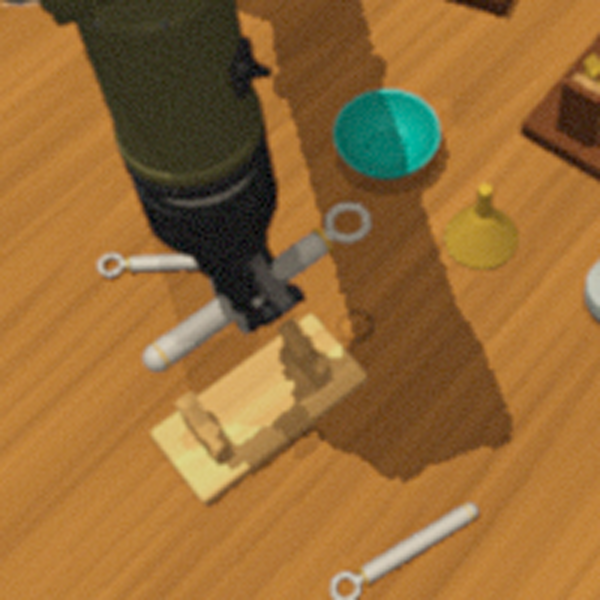

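The corkscrew is held level, with its foot at crop position (155, 358) and its ring end at (345, 222). I carry it over to the stand.

Emit:
{"method": "move_arm", "body": {"motion": [[0.01, [-0.003, -0.017, 0.001], -1.1], [0.01, [-0.0025, -0.034, 0.001], -1.1], [0.01, [-0.0015, -0.034, 0.001], -1.1], [0.01, [-0.001, -0.034, 0.001], -1.1], [0.01, [-0.0005, -0.034, 0.001], -1.1], [0.01, [0.0005, -0.034, 0.001], -1.1], [0.01, [0.001, -0.034, 0.001], -1.1], [0.01, [0.0015, -0.034, 0.001], -1.1], [0.01, [0.0025, -0.034, 0.001], -1.1], [0.01, [0.003, -0.034, 0.001], -1.1], [0.01, [0.0035, -0.017, 0.001], -1.1], [0.01, [0, 0, 0], 0]]}}

```text
time: 7.75
position: [538.5, 143.4, 150.2]
tcp_rot: [-0.004, 0.999, 0.038, -0.002]
ft_force: [-0.2, -0.0, -1.4]
finger_gap: 16.0
```

```bash
python3 plan.py '[[559.6,212.8,140,3.2]]' '{"step":30,"hand":0.01}'
```

```text
t 7.75 pos [538.5 143.4 150.2] yaw 4.33 zaxis [-0.0045  0.0078 -1.    ] F [-0.23 -0.01 -1.36] T [-0.07  0.03  0.05] gap 16.0
3
[[0.01, [0.0088, -0.0225, 0.0036], 0.38], [0.01, [0.0086, -0.0226, 0.0036], 0.38], [0.01, [0.0085, -0.0226, 0.0036], 0.38]]
```

```bash
python3 - <<'E'
from h import *
np.set_printoptions(precision=1,suppress=True)
for n,c,a in (("top",(560.1,197.9),3.28),("scene",(561.0,195.8),2.97)):
    P=np.load(f"P_{n}.npy"); a=np.radians(a); ex=np.array([np.cos(a),np.sin(a)]); ey=np.array([-ex[1],ex[0]])
    D=P[:,:2]-c; X=D@ex; Y=D@ey; Z=P[:,2]; k=(abs(X)<50)&(abs(Y)<105)
    e=k&(Z>76)
    print(n,"endstop top: x",np.percentile(X[e],[2,50,98]),"y",np.percentile(Y[e],[2,50,98]),Z[e].max(),e.sum())
    e2=k&(Z>30)&(Z<76)&(Y<-50); 
    for lo,hi in ((28,40),(40,50),(50,60),(60,68),(68,76)):
        for nm,y0,y1 in (("free",0,80),("stopclip",-66,0),("end",-110,-66)):
            q=k&(Z>lo)&(Z<hi)&(Y>y0)&(Y<y1)
            if q.sum()>3: print("  ",nm,lo,hi,q.sum(),"x",np.percentile(X[q],[3,50,97]),"y",np.percentile(Y[q],[3,50,97]))
    s=k&(Z>15)&(Z<24); print("base x",np.percentile(X[s],[.5,99.5]),"y",np.percentile(Y[s],[.5,99.5]))
E
```

```text
top endstop top: x [-17.2  -0.4  15.9] y [-87.9 -79.7 -43.2] 87.104544874819 132
   free 28 40 46 x [-18.1  -6.8  16.2] y [39.7 42.2 52.3]
   stopclip 28 40 38 x [-18.4  -5.5  16. ] y [-56.1 -54.  -42.2]
   end 28 40 25 x [-17.9 -11.2  14.2] y [-88.1 -87.5 -72.3]
   free 40 50 47 x [-17.3   3.1  16.9] y [41.4 44.  53.1]
   stopclip 40 50 44 x [-17.3   1.3  14.4] y [-54.2 -49.8 -42.2]
   end 40 50 5 x [-17.6 -14.3 -14.1] y [-86.7 -78.2 -71.8]
   free 50 60 26 x [-17.  -14.3  17.4] y [41.5 45.4 53.7]
   stopclip 50 60 25 x [-17.7 -13.9  15.5] y [-54.8 -49.1 -42.7]
   end 50 60 26 x [-18.3 -10.3  15. ] y [-88.  -87.6 -72.2]
   free 60 68 29 x [-10.5   7.5  16.1] y [41.4 46.2 54. ]
   stopclip 60 68 21 x [-10.7   7.5  13. ] y [-54.5 -48.3 -42. ]
   end 60 68 8 x [-17.1 -14.8 -14.5] y [-87.1 -79.4 -72.3]
   free 68 76 42 x [-16.7  10.7  16.9] y [40.8 47.6 54.3]
   stopclip 68 76 43 x [-16.6  11.2  17.1] y [-54.5 -47.7 -41.6]
   end 68 76 13 x [-17.6 -10.7   6.9] y [-88.1 -87.6 -73.2]
base x [-44.8  44.8] y [-99.3  98.5]
scene endstop top: x [-16.7   0.8  17. ] y [-89.  -83.6  43.4] 85.920
[... 262 characters left out ...]
ip 40 50 26 x [-10.3   8.3  17.6] y [-57.2 -49.3 -41.5]
   end 40 50 39 x [-15.7   3.8  17.2] y [-89.5 -88.1 -85.5]
   free 50 60 26 x [-16.2  12.5  17.1] y [39.  44.6 53.2]
   stopclip 50 60 22 x [-7.2 14.4 17.7] y [-55.6 -49.  -40.6]
   end 50 60 35 x [-15.    0.2  17.7] y [-89.4 -87.7 -75.6]
   free 60 68 23 x [-12.8  -7.   13.4] y [39.9 44.8 53.7]
   stopclip 60 68 19 x [-12.2  -7.2  11.2] y [-56.5 -51.7 -44.7]
   end 60 68 27 x [-15.2   4.6  17.6] y [-89.3 -87.7 -82.3]
   free 68 76 24 x [-17.8 -11.5  15.7] y [38.9 45.9 56.7]
   stopclip 68 76 31 x [-17.8 -11.1  16.3] y [-56.4 -48.4 -41.8]
   end 68 76 35 x [-16.3  -0.   17.2] y [-90.4 -88.1 -75.2]
base x [-44.1  44.7] y [-100.4   98.4]
```

Emit:
{"method": "move_arm", "body": {"motion": [[0.01, [0.007, -0.018, 0.006], 0.4], [0.01, [0.008, -0.021, 0.008], 0.4], [0.01, [0.006, -0.018, 0.008], 0.4], [0.01, [0, -0.006, 0.004], 0], [0.01, [0, 0, 0], 0]]}}

```text
time: 8.38
position: [556.5, 209.2, 121.5]
tcp_rot: [-0.003, 1.0, 0.025, -0.003]
ft_force: [-0.3, 0.4, -1.2]
finger_gap: 15.9
```

```bash
cat > look.py <<'E'
from h import *
import sys
from plan import show
np.set_printoptions(precision=1,suppress=True)
show()
tag=sys.argv[1]; zmin=float(sys.argv[2])
for n,c,crop,f in (("top",(560.1,197.9),(140,240,90,290),4),("scene",(561.0,195.8),(80,230,240,420),4)):
    p,d=r.capture(n); cv2.imwrite(f"pics/{tag}_{n}.png",cv2.resize(p[crop[0]:crop[1],crop[2]:crop[3]],None,fx=f,fy=f,interpolation=cv2.INTER_CUBIC)); np.save(f"{tag}_{n}.npy",d)
show()
E
python3 look.py a 80; python3 plan.py '[[559.7,211.8,100,3.1]]'
```

```text
t 8.38 pos [556.5 209.2 121.5] yaw 2.81 zaxis [-0.  0. -1.] F [-0.3  0.4 -1.2] T [-0.  0.  0.] gap 15.9
t 8.47 pos [556.9 208.5 122.2] yaw 2.75 zaxis [-0.  0. -1.] F [-0.2 -0.1 -2.3] T [-0.  0.  0.] gap 16.3
t 8.47 pos [556.9 208.5 122.2] yaw 2.75 zaxis [-0.005  0.006 -1.   ] F [-0.16 -0.08 -2.31] T [-0.03  0.04  0.  ] gap 16.3
1
[[0.06, [0.0031, -0.003, 0.0222], -0.35]]
```

View pics/a_top.png

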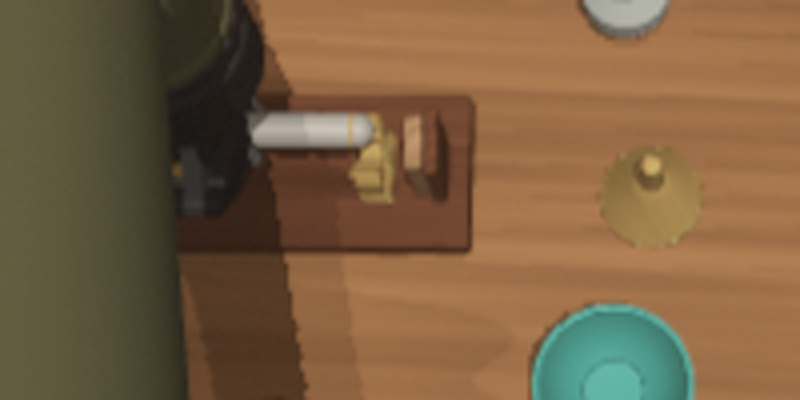

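View pics/a_scene.png

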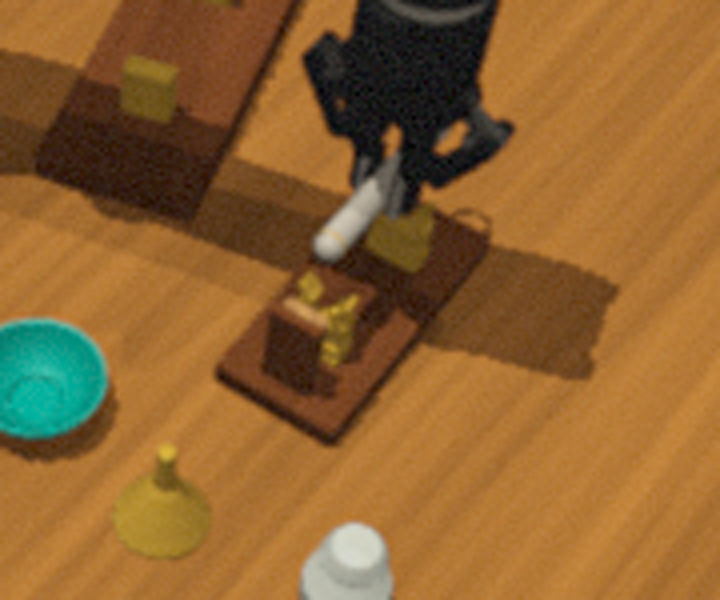

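```bash
cat > foot.py <<'E'
from h import *
import sys
from scipy.optimize import least_squares
np.set_printoptions(precision=1,suppress=True)
tag=sys.argv[1]; zc0=float(sys.argv[2]); x0=float(sys.argv[3]); y1=float(sys.argv[4])  # axis z guess, x guess, ymax
for n,c in (("top",(560.1,197.9)),("scene",(561.0,195.8))):
    d=np.load(f"{tag}_{n}.npy"); P=cloud(n,d)[d>0]
    k=(abs(P[:,0]-x0)<25)&(P[:,1]<y1)&(P[:,1]>90)&(abs(P[:,2]-zc0)<14)
    q=P[k]
    b=q[q[:,1]>q[:,1].min()+12]
    # cylinder fit: axis through (a+by, c+dy)
    ym=b[:,1].mean()
    f=lambda p:np.hypot((b[:,0]-p[0]-p[1]*(b[:,1]-ym)),(b[:,2]-p[2]-p[3]*(b[:,1]-ym)))-9
    s=least_squares(f,[x0,-.055,zc0,0],loss="soft_l1").x
    ax=s[0]+s[1]*(q[:,1]-ym); az=s[2]+s[3]*(q[:,1]-ym); rr=np.hypot(q[:,0]-ax,q[:,2]-az)
    qq=np.sort(q[rr<11][:,1])
    yf=qq[2]; foot=np.array([s[0]+s[1]*(yf-ym),yf,s[2]+s[3]*(yf-ym)])
    a=np.radians(3.1); ex=np.array([np.cos(a),np.sin(a)]); ey=np.array([-ex[1],ex[0]])
    D=foot[:2]-np.array(c)
    print(n,len(b),"foot",foot,qq[:5],"slope xy",s[1],"(want -0.054) slope z",round(s[3],4),"stand frame x,y",D@ex,D@ey, "gap to stop(-70)",D@ey+70)
E
python3 foot.py a 119 558 195
```

```text
top 167 foot [560.  139.8 115.5] [139.6 139.7 139.8 140.  140.1] slope xy -0.054700510874648715 (want -0.054) slope z 0.0087 stand frame x,y -3.2889844041050664 -57.999220581719385 gap to stop(-70) 12.000779418280615
scene 119 foot [559.9 136.2 116.6] [136.  136.  136.2 136.4 136.8] slope xy -0.04389344163135312 (want -0.054) slope z -0.003 stand frame x,y -4.329418790306699 -59.45649773030097 gap to stop(-70) 10.543502269699033
```

Emit:
{"method": "move_arm", "body": {"motion": [[0.01, [0.003, -0.003, 0.012], -0.2], [0.01, [0.001, -0.001, 0.012], -0.1], [0.01, [0, 0, 0.008], 0], [0.01, [0, 0, 0], 0]]}}

```text
time: 8.98
position: [560.8, 211.2, 88.0]
tcp_rot: [-0.003, 1.0, 0.025, -0.002]
ft_force: [-0.5, -0.1, -1.0]
finger_gap: 16.2
```

```bash
 python3 plan.py '[[560.4,212.0,84,3.1]]'
```

```text
t 8.97 pos [560.8 211.2  88. ] yaw 2.92 zaxis [-0.0051  0.0055 -1.    ] F [-0.51 -0.12 -0.95] T [ 0.02 -0.04  0.01] gap 16.2
1
[[0.06, [-0.0003, -0.0008, 0.004], -0.18]]
```

Emit:
{"method": "move_arm", "body": {"motion": [[0.01, [0, -0.002, 0.005], -0.3], [0.01, [0, 0, 0], 0]]}}

```text
time: 9.22
position: [560.8, 213.3, 82.9]
tcp_rot: [-0.003, 1.0, 0.028, -0.002]
ft_force: [0.3, -0.3, -1.4]
finger_gap: 15.9
```

```bash
python3 look.py b 80; python3 foot.py b 78 560 200
```

```text
t 9.22 pos [560.8 213.3  82.9] yaw 3.23 zaxis [-0.  0. -1.] F [ 0.3 -0.3 -1.4] T [-0.  0.  0.] gap 15.9
t 9.32 pos [561.3 213.2  83.5] yaw 3.21 zaxis [-0.  0. -1.] F [-0.3 -0.3 -1.1] T [-0. -0. -0.] gap 16.0
top 326 foot [565.8 110.1  74.6] [109.8 109.9 110.1 110.2 110.3] slope xy -0.04170628571030914 (want -0.054) slope z 0.0353 stand frame x,y 0.9903470687201449 -88.02585805189405 gap to stop(-70) -18.025858051894048
scene 235 foot [565.4 106.4  74.1] [106.2 106.4 106.4 106.5 106.7] slope xy -0.0372347894197504 (want -0.054) slope z 0.0496 stand frame x,y -0.444015307889465 -89.52369643683721 gap to stop(-70) -19.523696436837213
```

View pics/b_scene.png

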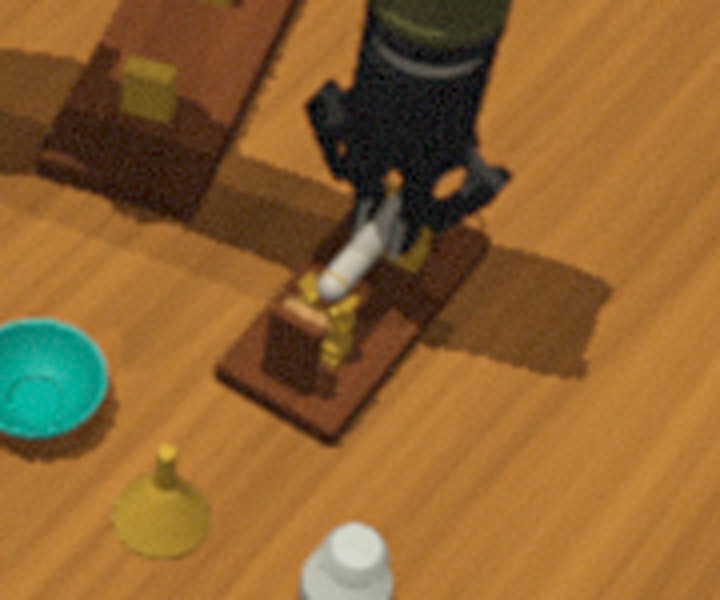

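View pics/b_top.png

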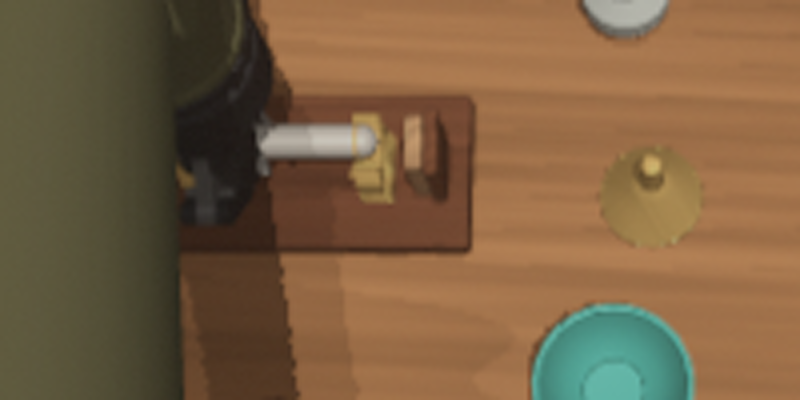

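```bash
sed -i 's/P\[:,1\]>90/P[:,1]>float(sys.argv[5])/; s/b=q\[q\[:,1\]>q\[:,1\].min()+12\]/b=q[q[:,1]>float(sys.argv[6])]/; s/rr<11/rr<10/' foot.py; python3 foot.py b 78 560 198 133 158; python3 foot.py a 117 557 198 128 150
```

```text
top 165 foot [565.  143.9  77.7] [143.5 143.8 143.9 143.9 144.5] slope xy -0.055123172542609115 (want -0.054) slope z -0.0138 stand frame x,y 1.9578134267636622 -54.17061040235889 gap to stop(-70) 15.82938959764111
scene 98 foot [564.3 139.7  78. ] [138.9 139.5 139.7 139.8 140.1] slope xy -0.03636659452287286 (want -0.054) slope z -0.0039 stand frame x,y 0.307375740708418 -56.17387108584174 gap to stop(-70) 13.82612891415826
top 187 foot [559.5 139.8 115.6] [139.6 139.7 139.8 140.  140.1] slope xy -0.04032802712467353 (want -0.054) slope z 0.0038 stand frame x,y -3.759305108348547 -57.97374892287751 gap to stop(-70) 12.026251077122488
scene 157 foot [560.  136.2 116.2] [136.  136.  136.2 136.4 136.8] slope xy -0.04972091878055505 (want -0.054) slope z 0.0088 stand frame x,y -4.23613112216539 -59.46155000981069 gap to stop(-70) 10.538449990189307
```

Both cameras put the gap at about 15 mm, with a lateral offset of about +1 mm. I press down in small steps, reading the force each time.

Emit:
{"method": "move_arm", "body": {"motion": [[0.01, [-0.001, 0, 0.004], 0], [0.01, [0, 0, 0.003], 0]]}}

```text
time: 9.57
position: [560.5, 213.3, 76.9]
tcp_rot: [-0.003, 1.0, 0.028, -0.001]
ft_force: [-2.8, -0.0, 2.8]
finger_gap: 16.2
```

Emit:
{"method": "move_arm", "body": {"motion": [[0.01, [-0.001, 0, 0.001], 0]]}}

```text
time: 9.7
position: [559.8, 213.3, 76.3]
tcp_rot: [-0.003, 1.0, 0.028, -0.001]
ft_force: [0.5, -0.8, 3.6]
finger_gap: 16.1
```

Emit:
{"method": "move_arm", "body": {"motion": [[0.01, [0, 0, 0.001], 0]]}}

```text
time: 9.82
position: [560.1, 213.4, 76.0]
tcp_rot: [-0.004, 1.0, 0.028, -0.001]
ft_force: [-2.6, -0.1, 5.0]
finger_gap: 15.9
```

Emit:
{"method": "move_arm", "body": {"motion": [[0.01, [-0.001, 0, 0.0015], 0]]}}

```text
time: 9.95
position: [559.9, 213.4, 75.5]
tcp_rot: [-0.004, 1.0, 0.028, 0.0]
ft_force: [-0.9, -1.2, 6.5]
finger_gap: 15.7
```

Emit:
{"method": "move_arm", "body": {"motion": [[0.01, [0, 0, 0.002], 0]]}}

```text
time: 10.07
position: [560.3, 213.6, 74.7]
tcp_rot: [-0.004, 1.0, 0.028, 0.001]
ft_force: [-3.7, -0.7, 9.0]
finger_gap: 16.0
```

Emit:
{"method": "move_arm", "body": {"motion": [[0.01, [-0.0015, 0, 0.002], 0]]}}

```text
time: 10.2
position: [559.9, 213.7, 74.3]
tcp_rot: [-0.005, 1.0, 0.028, 0.002]
ft_force: [-2.2, -2.1, 9.7]
finger_gap: 16.4
```

Emit:
{"method": "move_arm", "body": {"motion": [[0.01, [-0.0005, 0, 0.002], 0]]}}

```text
time: 10.32
position: [560.3, 213.7, 74.0]
tcp_rot: [-0.005, 1.0, 0.028, 0.003]
ft_force: [-3.1, -2.1, 9.9]
finger_gap: 16.2
```

```bash
python3 plan.py '[[559.8,213.3,70,3.1]]'
```

```text
t 10.32 pos [560.3 213.7  74. ] yaw 3.15 zaxis [ 0.0048  0.0105 -0.9999] F [-3.14 -2.08  9.95] T [-0.42  0.69 -0.07] gap 16.2
1
[[0.06, [-0.0005, 0.0004, 0.0039], 0.05]]
```

Emit:
{"method": "move_arm", "body": {"motion": [[0.01, [-0.001, 0.0005, 0.0025], 0]]}}

```text
time: 10.45
position: [560.2, 213.7, 73.3]
tcp_rot: [-0.006, 1.0, 0.028, 0.004]
ft_force: [-3.2, -0.7, 10.7]
finger_gap: 16.1
```

Emit:
{"method": "move_arm", "body": {"motion": [[0.01, [-0.001, 0.0005, 0.0025], 0]]}}

```text
time: 10.58
position: [560.2, 213.7, 72.9]
tcp_rot: [-0.007, 1.0, 0.028, 0.005]
ft_force: [-3.4, -1.6, 11.3]
finger_gap: 16.1
```

Emit:
{"method": "move_arm", "body": {"motion": [[0.01, [-0.002, 0.0005, 0.0025], 0]]}}

```text
time: 10.7
position: [559.9, 213.7, 72.7]
tcp_rot: [-0.008, 1.0, 0.028, 0.006]
ft_force: [-1.8, -0.6, 10.9]
finger_gap: 16.5
```

Emit:
{"method": "move_arm", "body": {"motion": [[0.01, [-0.002, 0.0005, 0.003], 0]]}}

```text
time: 10.82
position: [559.9, 213.7, 72.1]
tcp_rot: [-0.008, 1.0, 0.028, 0.008]
ft_force: [-1.4, -1.4, 12.4]
finger_gap: 16.0
```

Emit:
{"method": "move_arm", "body": {"motion": [[0.01, [-0.002, 0.0005, 0.003], 0]]}}

```text
time: 10.95
position: [559.8, 213.7, 71.6]
tcp_rot: [-0.009, 1.0, 0.028, 0.011]
ft_force: [-1.8, -0.4, 11.1]
finger_gap: 16.0
```

Emit:
{"method": "move_arm", "body": {"motion": [[0.01, [-0.0015, 0.0005, 0.003], 0]]}}

```text
time: 11.08
position: [560.0, 213.7, 71.0]
tcp_rot: [-0.01, 0.999, 0.028, 0.012]
ft_force: [-2.3, -1.3, 11.0]
finger_gap: 16.0
```

Emit:
{"method": "move_arm", "body": {"motion": [[0.01, [-0.0015, 0.0005, 0.003], 0]]}}

```text
time: 11.2
position: [559.9, 213.7, 70.1]
tcp_rot: [-0.011, 0.999, 0.028, 0.014]
ft_force: [-2.6, -0.0, 10.6]
finger_gap: 15.9
```

Emit:
{"method": "move_arm", "body": {"motion": [[0.01, [-0.0015, 0.0005, 0.003], 0]]}}

```text
time: 11.32
position: [559.7, 213.7, 68.9]
tcp_rot: [-0.012, 0.999, 0.028, 0.015]
ft_force: [-1.0, -0.7, 7.8]
finger_gap: 16.3
```

```bash
python3 plan.py '[[559.8,213.3,65,3.1]]'
```

```text
t 11.32 pos [559.7 213.7  68.9] yaw 3.14 zaxis [ 0.0297  0.0245 -0.9993] F [-1.03 -0.73  7.81] T [-0.24  0.3  -0.03] gap 16.3
1
[[0.06, [-0.0001, 0.0005, 0.0038], 0.04]]
```

Emit:
{"method": "move_arm", "body": {"motion": [[0.01, [-0.001, 0.0005, 0.002], 0]]}}

```text
time: 11.45
position: [559.7, 213.7, 68.1]
tcp_rot: [-0.012, 0.999, 0.028, 0.016]
ft_force: [-2.2, -1.0, 5.9]
finger_gap: 16.0
```

Emit:
{"method": "move_arm", "body": {"motion": [[0.01, [0, 0, 0.002], 0]]}}

```text
time: 11.58
position: [559.8, 213.8, 66.6]
tcp_rot: [-0.013, 0.999, 0.028, 0.016]
ft_force: [-2.5, -0.5, 1.1]
finger_gap: 16.1
```

```bash
python3 plan.py '[[559.8,213.3,65,3.1]]'
```

```text
t 11.57 pos [559.8 213.8  66.6] yaw 3.14 zaxis [ 0.0319  0.0263 -0.9991] F [-2.53 -0.54  1.12] T [-0.17  0.5  -0.05] gap 16.1
1
[[0.06, [-0.0001, 0.0006, 0.0016], 0.04]]
```

Emit:
{"method": "move_arm", "body": {"motion": [[0.01, [-0.0005, 0, 0.002], 0]]}}

```text
time: 11.7
position: [559.4, 213.8, 64.2]
tcp_rot: [-0.013, 0.999, 0.028, 0.017]
ft_force: [1.2, -0.1, -1.8]
finger_gap: 16.2
```

Emit:
{"method": "move_arm", "body": {"motion": [[0.01, [0, 0, 0.001], 0]]}}

```text
time: 11.82
position: [559.5, 213.9, 62.9]
tcp_rot: [-0.013, 0.999, 0.028, 0.017]
ft_force: [-2.4, -0.7, 6.7]
finger_gap: 15.6
```

```bash
python3 look.py c 80; python3 foot.py c 60 560 198 133 158
```

```text
t 11.82 pos [559.5 213.9  62.9] yaw 3.14 zaxis [ 0.  0. -1.] F [-2.4 -0.8  6.7] T [-0.3  0.4  0. ] gap 15.6
t 11.93 pos [559.4 213.8  63. ] yaw 3.14 zaxis [ 0.  0. -1.] F [0.1 0.3 0.6] T [-0.1  0.1 -0. ] gap 16.0
top 145 foot [563.9 144.1  56.5] [143.7 143.8 144.1 144.1 144.2] slope xy -0.0699835795889052 (want -0.054) slope z 0.0102 stand frame x,y 0.8712366298895314 -53.963085692749196 gap to stop(-70) 16.036914307250804
scene 93 foot [563.9 141.6  57.5] [141.2 141.4 141.6 142.7 142.7] slope xy -0.07272769581855049 (want -0.054) slope z -0.0032 stand frame x,y -0.05355983833895429 -54.30083382845628 gap to stop(-70) 15.699166171543723
```

View pics/c_scene.png

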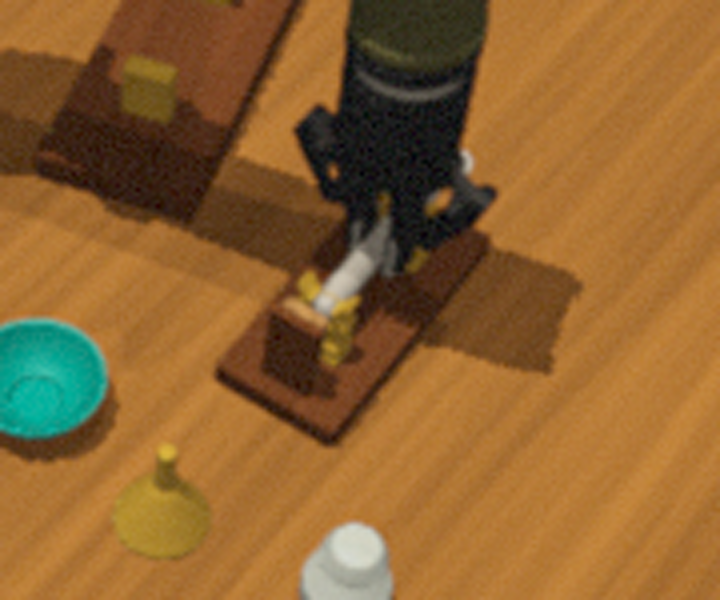

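View pics/c_top.png

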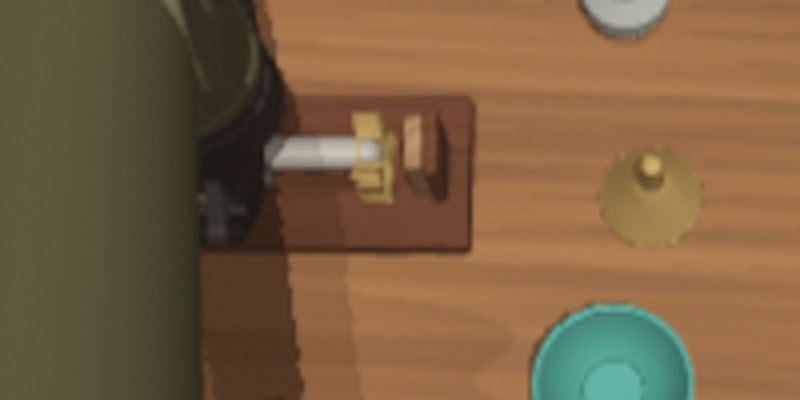

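The sheath has dropped to about 57–58 mm axis height. The load peaked at about 13.7 N, fell off, and then met the saddles. I do one gentle check press, then slide.

Emit:
{"method": "move_arm", "body": {"motion": [[0.01, [0, 0, 0.0015], 0]]}}

```text
time: 12.05
position: [559.5, 213.9, 62.8]
tcp_rot: [-0.013, 0.999, 0.028, 0.016]
ft_force: [-6.9, -3.2, 17.3]
finger_gap: 16.2
```

```bash
python3 -c "
from plan import show; show()"
```

```text
t 12.05 pos [559.5 213.9  62.8] yaw 3.14 zaxis [ 0.0317  0.0264 -0.9991] F [-6.89 -3.24 17.3 ] T [-0.58  1.38  0.01] gap 16.2
```

Emit:
{"method": "move_arm", "body": {"motion": [[0.01, [0.001, 0, -0.0005], 0]]}}

```text
time: 12.18
position: [559.6, 213.9, 63.0]
tcp_rot: [-0.013, 0.999, 0.028, 0.015]
ft_force: [-2.6, 0.7, -3.5]
finger_gap: 16.0
```

Emit:
{"method": "move_arm", "body": {"motion": [[0.01, [0, 0.0015, 0], 0]]}}

```text
time: 12.3
position: [559.5, 213.8, 63.0]
tcp_rot: [-0.013, 0.999, 0.028, 0.015]
ft_force: [-1.0, 5.3, 0.1]
finger_gap: 16.1
```

Emit:
{"method": "move_arm", "body": {"motion": [[0.01, [0, 0.002, -0.0001], 0]]}}

```text
time: 12.42
position: [559.5, 213.7, 63.0]
tcp_rot: [-0.015, 0.999, 0.028, 0.016]
ft_force: [-0.1, 6.4, -2.0]
finger_gap: 16.0
```

Emit:
{"method": "move_arm", "body": {"motion": [[0.01, [0, 0.003, -0.0001], 0]]}}

```text
time: 12.55
position: [559.5, 213.5, 63.0]
tcp_rot: [-0.016, 0.999, 0.029, 0.016]
ft_force: [-0.3, 7.2, -1.3]
finger_gap: 16.1
```

Emit:
{"method": "move_arm", "body": {"motion": [[0.01, [0, 0.003, -0.0001], 0]]}}

```text
time: 12.68
position: [559.5, 213.4, 63.1]
tcp_rot: [-0.018, 0.999, 0.03, 0.016]
ft_force: [-1.2, 6.8, -0.8]
finger_gap: 16.2
```

```bash
python3 -c "
from plan import show; show()"
```

```text
t 12.68 pos [559.5 213.4  63.1] yaw 3.43 zaxis [ 0.0315  0.0369 -0.9988] F [-1.23  6.81 -0.82] T [ 1.14  0.12 -0.08] gap 16.2
```

Emit:
{"method": "move_arm", "body": {"motion": [[0.01, [0, 0.005, -0.0002], 0.2]]}}

```text
time: 12.8
position: [559.6, 211.2, 63.1]
tcp_rot: [-0.02, 0.999, 0.03, 0.017]
ft_force: [-0.4, 6.5, -0.4]
finger_gap: 16.0
```

Emit:
{"method": "move_arm", "body": {"motion": [[0.01, [0, 0.005, -0.0002], 0.2]]}}

```text
time: 12.92
position: [559.7, 209.0, 63.1]
tcp_rot: [-0.021, 0.999, 0.029, 0.017]
ft_force: [0.1, 6.2, -1.5]
finger_gap: 16.0
```

```bash
python3 -c "
from plan import show; show()"
```

```text
t 12.93 pos [559.7 209.   63.1] yaw 3.26 zaxis [ 0.0329  0.043  -0.9985] F [ 0.13  6.21 -1.47] T [1.17 0.1  0.01] gap 16.0
```

Emit:
{"method": "move_arm", "body": {"motion": [[0.01, [0, 0.005, -0.0002], 0], [0.01, [0, 0.005, -0.0002], 0]]}}

```text
time: 13.18
position: [559.9, 204.7, 63.1]
tcp_rot: [-0.024, 0.999, 0.031, 0.018]
ft_force: [-0.8, 7.3, -0.2]
finger_gap: 16.0
```

```bash
python3 look.py d 80; python3 foot.py d 58 560 192 131 158
```

```text
t 13.18 pos [559.9 204.7  63.1] yaw 3.49 zaxis [ 0.  0. -1.] F [-0.8  7.3 -0.2] T [ 1.1  0.1 -0.1] gap 16.0
t 13.28 pos [560.  204.1  63.1] yaw 3.46 zaxis [ 0.  0. -1.] F [-0.8  6.9 -1.5] T [ 1.   0.1 -0.1] gap 15.9
top 139 foot [564.2 135.8  57.3] [135.3 135.4 135.8 136.1 136.4] slope xy -0.060358112455813885 (want -0.054) slope z 0.0056 stand frame x,y 0.7695237065254521 -62.24898167663318 gap to stop(-70) 7.7510183233668215
scene 91 foot [565.1 139.5  56. ] [137.1 139.5 139.5 141.9 142.9] slope xy -0.10113487254272002 (want -0.054) slope z 0.0538 stand frame x,y 1.0332146426517466 -56.40814083937468 gap to stop(-70) 13.591859160625319
```

View pics/d_top.png

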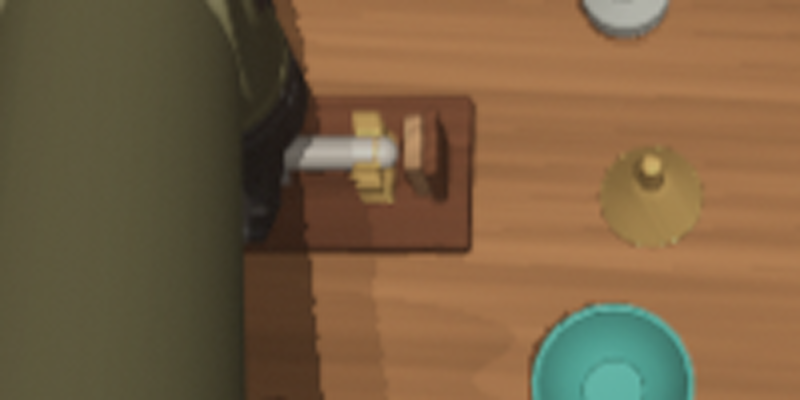

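Emit:
{"method": "move_arm", "body": {"motion": [[0.01, [0, 0.004, -0.0002], 0.1]]}}

```text
time: 13.4
position: [560.0, 203.1, 63.1]
tcp_rot: [-0.026, 0.999, 0.031, 0.018]
ft_force: [-0.8, 7.8, -1.5]
finger_gap: 16.4
```

Emit:
{"method": "move_arm", "body": {"motion": [[0.01, [0, 0.004, -0.0002], 0.1]]}}

```text
time: 13.52
position: [560.1, 202.1, 63.1]
tcp_rot: [-0.027, 0.999, 0.031, 0.018]
ft_force: [-0.5, 7.3, -1.8]
finger_gap: 16.1
```

Emit:
{"method": "move_arm", "body": {"motion": [[0.01, [0, 0.004, -0.0002], 0.1]]}}

```text
time: 13.65
position: [560.1, 201.2, 63.2]
tcp_rot: [-0.029, 0.999, 0.031, 0.019]
ft_force: [-0.5, 7.8, -2.1]
finger_gap: 15.9
```

Emit:
{"method": "move_arm", "body": {"motion": [[0.01, [0, 0.0045, -0.0003], 0.1]]}}

```text
time: 13.78
position: [560.2, 200.0, 63.2]
tcp_rot: [-0.031, 0.999, 0.031, 0.019]
ft_force: [0.0, 8.3, -1.6]
finger_gap: 15.9
```

Emit:
{"method": "move_arm", "body": {"motion": [[0.01, [0, 0.0045, -0.0003], 0.1]]}}

```text
time: 13.9
position: [560.2, 198.9, 63.3]
tcp_rot: [-0.032, 0.999, 0.032, 0.02]
ft_force: [-0.7, 8.5, -1.0]
finger_gap: 16.0
```

Emit:
{"method": "move_arm", "body": {"motion": [[0.01, [0, 0.0045, -0.0003], 0.1]]}}

```text
time: 14.02
position: [560.3, 198.1, 63.4]
tcp_rot: [-0.035, 0.999, 0.032, 0.02]
ft_force: [0.2, 10.3, -3.1]
finger_gap: 16.3
```

Emit:
{"method": "move_arm", "body": {"motion": [[0.01, [0, 0.0045, -0.0003], 0.1]]}}

```text
time: 14.15
position: [560.2, 198.1, 63.4]
tcp_rot: [-0.037, 0.999, 0.032, 0.02]
ft_force: [-0.5, 11.8, -2.4]
finger_gap: 16.1
```

```bash
python3 -c "
from plan import show; show()"
```

```text
t 14.15 pos [560.2 198.1  63.4] yaw 3.63 zaxis [ 0.0382  0.0752 -0.9964] F [-0.47 11.76 -2.42] T [ 1.67 -0.01 -0.08] gap 16.1
```

Emit:
{"method": "move_arm", "body": {"motion": [[0.01, [0, 0.0055, -0.0004], 0.2]]}}

```text
time: 14.28
position: [560.2, 197.7, 63.4]
tcp_rot: [-0.04, 0.998, 0.032, 0.021]
ft_force: [1.1, 12.9, -4.9]
finger_gap: 16.0
```

Emit:
{"method": "move_arm", "body": {"motion": [[0.01, [0, 0.0065, 0.0002], 0.2]]}}

```text
time: 14.4
position: [560.3, 197.6, 63.4]
tcp_rot: [-0.044, 0.998, 0.032, 0.021]
ft_force: [-2.0, 14.0, 1.5]
finger_gap: 16.1
```

```bash
python3 -c "
from plan import show; show()"
```

```text
t 14.4 pos [560.3 197.6  63.4] yaw 3.6 zaxis [ 0.0399  0.0883 -0.9953] F [-2.03 14.05  1.46] T [ 2.41  0.34 -0.03] gap 16.1
```

Emit:
{"method": "move_arm", "body": {"motion": [[0.01, [0, 0.007, 0], 0.2]]}}

```text
time: 14.52
position: [560.2, 197.5, 63.4]
tcp_rot: [-0.047, 0.998, 0.033, 0.022]
ft_force: [-0.7, 15.6, -2.2]
finger_gap: 15.9
```

```bash
python3 look.py e 80; python3 foot.py e 58 560 185 128 158
```

```text
t 14.53 pos [560.2 197.5  63.4] yaw 3.63 zaxis [ 0.   0.1 -1. ] F [-0.7 15.6 -2.2] T [ 2.5  0.1 -0.1] gap 15.9
t 14.62 pos [560.3 197.1  63.4] yaw 3.61 zaxis [ 0.   0.1 -1. ] F [-0.7 13.7 -1.2] T [ 2.4  0.2 -0.1] gap 15.8
top 90 foot [563.8 131.3  58.3] [130.6 131.3 131.3 131.5 131.8] slope xy -0.0423205750219979 (want -0.054) slope z -0.0329 stand frame x,y 0.14089968579331488 -66.6911326160762 gap to stop(-70) 3.308867383923797
scene 73 foot [563.8 143.1  56.2] [139.  141.4 143.1 143.3 146.2] slope xy -0.0658528966458999 (want -0.054) slope z 0.0602 stand frame x,y -0.01001435090243419 -52.743981606206205 gap to stop(-70) 17.256018393793795
```

View pics/e_top.png

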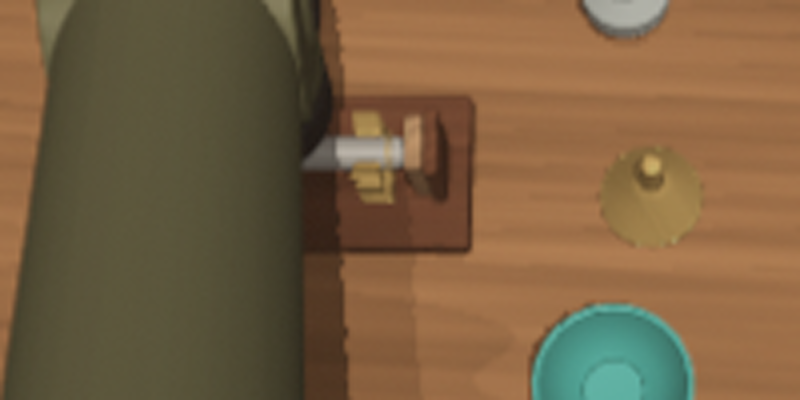

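View pics/e_scene.png

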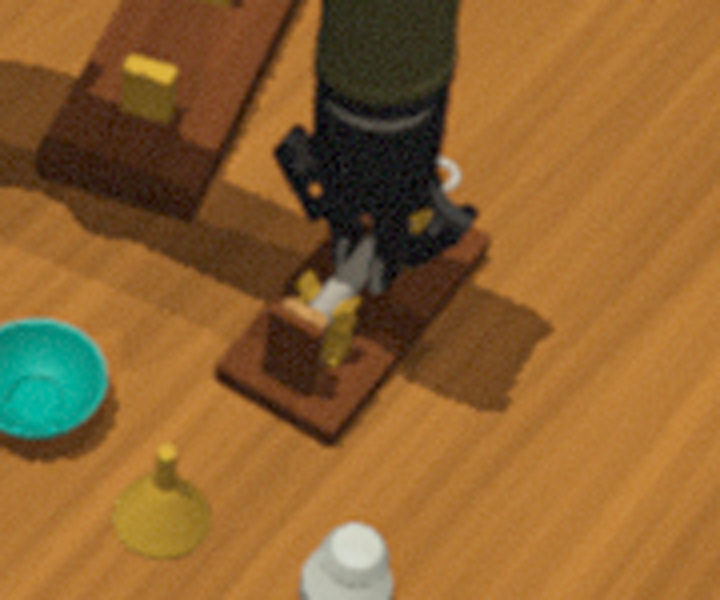

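The push reached 15.6 N against about 6.5–8.5 N of sliding friction, so roughly 7–9 N onto the cork. The top view shows the foot against the cork face at about crop (405, 150). I relax without pulling back, open, then lift straight up.

Emit:
{"method": "move_arm", "body": {"motion": [[0.01, [0, 0.001, 0], 0], [0.02, [0, 0, 0], 0], [0.035, [0, 0, 0], 0], [0.05, [0, 0, 0], 0], [0.05, [0, 0, 0], 0]]}}

```text
time: 15.25
position: [561.3, 193.8, 63.0]
tcp_rot: [-0.046, 0.998, 0.032, 0.023]
ft_force: [-0.0, 1.1, 0.0]
finger_gap: 50.0
```

```bash
python3 plan.py '[[560,197,90,3.1],[560,197,150,3.1]]' '{"step":20,"hand":0.05}'
```

```text
t 15.25 pos [561.3 193.8  63. ] yaw 3.56 zaxis [ 0.0421  0.0929 -0.9948] F [-0.04  1.11  0.01] T [-0.1   0.05  0.03] gap 50.0
5
[[0.05, [0.0001, -0.0028, -0.0133], 0.23], [0.05, [0.0001, -0.0028, -0.0133], 0.23], [0.05, [0.0009, -0.0018, -0.0199], 0.0], [0.05, [0.0009, -0.0018, -0.0199], 0.0], [0.05, [0.0009, -0.0018, -0.0199], 0.0]]
```

Emit:
{"method": "move_arm", "body": {"motion": [[0.05, [0, -0.001, -0.006], 0], [0.05, [0, -0.002, -0.013], 0], [0.05, [0.001, -0.002, -0.02], 0], [0.05, [0.001, -0.002, -0.03], 0], [0.05, [0.002, -0.003, -0.035], 0], [0.05, [0.002, -0.003, -0.035], 0], [0.05, [0, -0.02, -0.03], 0], [0.05, [0, -0.04, -0.01], 0], [0.05, [0, -0.045, 0], 0], [0.05, [0, -0.045, 0], 0], [0.05, [0, -0.045, 0], 0], [0.05, [0, -0.03, 0], 0]]}}

```text
time: 16.75
position: [546.7, 416.3, 284.2]
tcp_rot: [-0.049, 0.998, 0.028, 0.029]
ft_force: [-0.0, -0.4, -0.1]
finger_gap: 50.0
```

```bash
python3 look.py f 80
```

```text
t 16.75 pos [546.7 416.3 284.2] yaw 2.99 zaxis [ 0.1  0.1 -1. ] F [-0.  -0.4 -0.1] T [-0.1  0.1  0. ] gap 50.0
t 16.85 pos [545.5 418.9 283.9] yaw 3.24 zaxis [ 0.1  0.1 -1. ] F [-0.5  0.2  0.9] T [-0.1  0.1  0.1] gap 50.3
```

View pics/f_top.png

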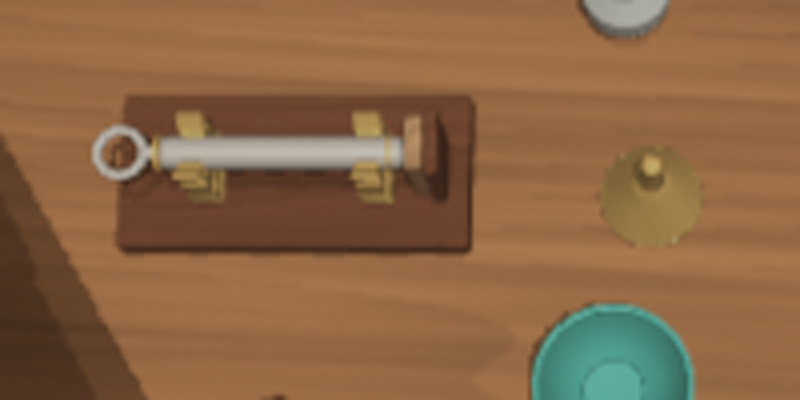

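View pics/f_scene.png

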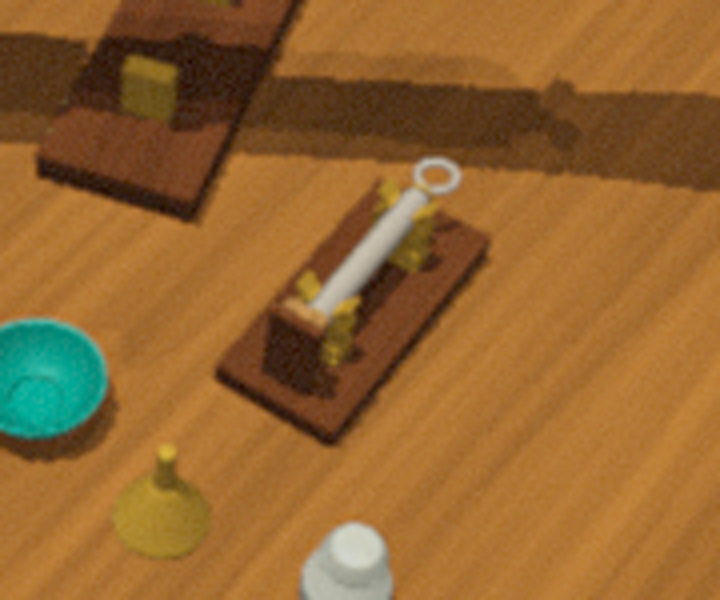

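```bash
python3 foot.py f 58 560 262 128 160; python3 - <<'E'
from h import *
from scipy.optimize import least_squares
np.set_printoptions(precision=1,suppress=True)
for n,c,a in (("top",(560.1,197.9),3.28),("scene",(561.0,195.8),2.97)):
    d=np.load(f"f_{n}.npy"); P=cloud(n,d)[d>0]; a=np.radians(a); ex=np.array([np.cos(a),np.sin(a)]); ey=np.array([-ex[1],ex[0]])
    D=P[:,:2]-c; X=D@ex; Y=D@ey; Z=P[:,2]
    for lo,hi in ((-66,-57),(-40,-20),(-20,0),(0,20),(20,39),(57,66)):
        k=(abs(X)<9)&(Y>lo)&(Y<hi)&(Z>56)&(Z<72); s=least_squares(lambda p:np.hypot(X[k]-p[0],Z[k]-p[1])-9,[0,58],loss="soft_l1").x
        print(n,lo,hi,k.sum(),"x",s[0],"z",s[1])
    k=(abs(X)<20)&(Y>60)&(Z>48)&(Y<125)&(Z<72); print("ring/neck ymax",np.sort(Y[k])[-5:], "expect ~104")
for n in("top","scene"):
    d0=np.load(f"{n}0.npy"); d1=np.load(f"f_{n}.npy"); 
    for nm,c in (("funnel",(550,-8)),("dish",(0,0))): pass
E
python3 - <<'E'
import sys; sys.path.insert(0,'.')
from h import *
a=cv2.imread('pics/top0.png'); p,d=r.capture("top"); cv2.imwrite('pics/g_top.png',p)
C=cloud("top",d); d0=np.load('top0.npy')
for nm,(v0,v1,u0,u1) in dict(funnel=(168,206,236,272),dish=(210,262,218,270),stopper=(118,156,230,264)).items():
    x=d0[v0:v1,u0:u1];y=d[v0:v1,u0:u1];k=(x>0)&(y>0); print(nm,np.median(abs(x-y)[k]),(abs(x-y)[k]>10).mean())
E
```

```text
top 468 foot [564.7 131.1  56.9] [130.8 131.  131.1 131.2 131.4] slope xy -0.06189632437362534 (want -0.054) slope z 0.0042 stand frame x,y 0.9323252162988731 -66.9738534829439 gap to stop(-70) 3.0261465170561053
scene 285 foot [562.9 138.9  57.1] [137.8 138.8 138.9 139.  139.7] slope xy -0.03859898260278993 (want -0.054) slope z 0.0039 stand frame x,y -1.2274186396834486 -56.955641803714215 gap to stop(-70) 13.044358196285785
top -66 -57 29 x 0.9389878878739244 z 56.75478027180934
top -40 -20 72 x 0.42932571321443613 z 57.2619088208282
top -20 0 69 x 0.5934848391456092 z 56.98837155513546
top 0 20 71 x 0.22151368870416538 z 57.344022619235226
top 20 39 68 x 0.26570223798651577 z 56.441424294839244
top 57 66 28 x 0.6058320958766452 z 56.60154793750061
ring/neck ymax [101.3 101.9 102.  102.1 102.4] expect ~104
scene -66 -57 5 x -0.1515021021733232 z 57.274969513161714
scene -40 -20 44 x -0.297697688656555 z 57.40217556338711
scene -20 0 47 x -0.45636393478012593 z 57.183561398527715
scene 0 20 42 x -0.8577692156965543 z 57.332034877208486
scene 20 39 45 x -0.3519878487400014 z 57.12246296928584
scene 57 66 16 x -0.934531661281755 z 57.10999675113652
ring/neck ymax [100.1 100.3 101.6 102.2 102.3] expect ~104
funnel 1.8781738 0.0
dish 1.8681641 0.0
stopper 1.8942261 0.00078003120124805
```

```bash
python3 -c "
from bench import r
print(r.finish_job()); print(r.read_state()['time'])"
```

```text
the job is handed in; nothing more can be done
None
the job is handed in; nothing more can be done
```

The corkscrew is clipped into the 90 x 200 mm stand with its ring pointing away from the cork and its foot home on the cork. I handed the job in at about 17 s of the 48 s allowed.

**Pick and place:** I gripped the largest corkscrew at mid-sheath with 60 N and carried it over the stand. Before pressing, the foot was about 14–16 mm short of the stop in both cameras.

**Pressing in:** The load peaked at about 13.7 N, fell off as the clips snapped, and the sheath bottomed on the saddles. One check press on the saddles reached about 18.6 N, close to the 20 N limit.

**Sliding home:** Sliding took about 6–8.5 N. After a travel of about 16 mm the foot met the cork. I pushed to 15.6 N in total, so about 7–9 N beyond the sliding force, then let the push relax and opened the jaws.

**Last checks after letting go:**
- **Height:** the sheath is level and at seated height (about 58 mm) along its whole length in both cameras, and sits between both pairs of fingers.
- **Foot:** its visible edge moved by only about 0.2 mm between pressing and release.
- **Bystanders:** the funnel, dish and stopper have not moved in the top camera's depth picture.
- **Robot:** it is clear of everything.

**Did not fully agree:**
- The end stop hides the tip of the foot, so the cameras could not confirm contact. They showed an apparent gap of 3 mm (top) and 13 mm (scene, mostly hidden). I rely on the force rise and the travelled distance instead.
- The tool tilted about 5° during the push, but the corkscrew stayed level in the clips.

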